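# Crack open a stuck instrument case and hold it ajar

## Task

A steel setting master has been left on the lid of the dry instrument case: set it down gently, upright and centred on the small raised pedestal, and let go of it. Then take the lid by its black handle, pull it up until the sticky seal lets go, and finish while still holding the lid in the gripper, still and slightly ajar, with its front edge about 3 cm up, so the case can breathe; never let the lid swing wide open, and leave the tin, the screwdriver and the spacer ring where they are.

Things in the scene. Friction and masses are not known exactly. Their poses are not given: they have to be found in the camera images.
- master_center (a point): Centre (half-way up) of the loose steel setting master: a plain upright bright steel cylinder, 32 mm diameter, 50 mm tall, top edge bevelled 5 mm, about 0.3 kg. Its z axis points up along the cylinder. It starts standing on the case's lid, behind the handle.
- pedestal_top (a point): Centre of the top face of the fixed pedestal: round pad 44 mm diameter, 6 mm thick, on an 18 mm column with a 72 mm foot; the pad's top is 80 mm above the bench. Site z is up. It stands left or right of the case.
- case: Fixed grey metal case, 170 mm deep (its x), 240 mm wide (its y), its lid's top face 98 mm above the bench when shut (walls end at 85 mm). Origin: centre of the underside. Its -x side is the front, where the handle is; the hinge runs along y at the back.
- case_hinge (a point): Middle of the hinge line (fixed): back top edge of the case, 85 mm above the bench; the hinge line runs along the case's y axis.
- lid_handle (a point): Centre of the black upright fin handle on the lid: 34 mm long (case x), 14 mm thick (case y), 36 mm tall, standing on the lid's top near the front; this point is 18 mm above the lid's top face, 143 mm in front of the hinge line and 31 mm above it with the lid shut. It moves and tilts with the lid.
- lid (a joint): Opening angle of the aluminium lid, rad: 0 shut, growing as the front edge rises about the hinge at the back, stop at 1.3. The front edge is 172 mm from the hinge, so 0.175 is about 3 cm at the front edge. The tacky seal needs roughly 13 to 18 N of upward pull at the handle to start the lid; the pull fades over the first 5 mm or so of opening, then only the lid's own weight (0.25 to 0.5 kg, freely hinged) is left. Let go, the lid drops back to about 0.06 rad.
- tin: Bystander: open round steel tin, 92 mm diameter, 36 mm tall, loose on the bench on the side of the case away from the pedestal. Origin: centre of underside.
- screwdriver: Bystander: 170 mm screwdriver with black handle, lying loose on the bench to the right, towards the back. Origin: its underside.
- spacer: Bystander: black plastic ring, 60 mm outer and 40 mm inner diameter, 18 mm tall, lying flat and loose on the bench. Origin: centre of underside.
Not all that is in view belongs to the job. What is meant by the part that bears pedestal_top is not blue, and is the smaller of those in its own colour.

How it is judged:
On the way, in this order (a step that is already met when the one before it is completed fails the run):
1. the master stands on the pedestal, let go (horizontal distance between master_center and pedestal_top below 0.01 m and z of master_center in the frame of pedestal_top between 0.021 and 0.029 m and angle between master_center's own z axis and vertical below 0.1 rad and contact force between the fingers and master below 0.05 N and linear speed of master below 0.02 m/s), for 0.3 s.
2. the seal is broken: the lid is lifted by the fingers past the seal (value of joint lid above 0.08 rad and contact force between the fingers and lid above 0.5 N), for 0.1 s.
At the end, for the whole second after the job is handed in: The fingers hold the lid still at 0.11 to 0.27 rad (front edge about 2 to 4.6 cm up) with nothing else touching it, and the master stands upright (within 0.1 rad) on the pedestal's pad, its centre within 10 mm of the pad's, untouched and at rest (all of step 1 and value of joint lid between 0.11 and 0.27 rad and velocity of joint lid between -0.05 and 0.05 rad/s and contact force between the fingers and lid above 0.5 N and contact force between lid and tin below 0.05 N and contact force between lid and spacer below 0.05 N and contact force between lid and screwdriver below 0.05 N and contact force between lid and master below 0.05 N); the arm keeps its last pose, push and grip.
It fails at once if the lid swings wide open (over 0.5 rad) (value of joint lid above 0.5 rad).
It fails at once if the master is dropped (moves over 0.45 m/s while no finger holds it) (linear speed of master above 0.45 m/s and contact force between the fingers and master below 0.05 N).
It fails at once if the tin is moved more than 3 cm (distance of tin from where it was at the start of the episode above 0.03 m).
It fails at once if the screwdriver is moved more than 3 cm (distance of screwdriver from where it was at the start of the episode above 0.03 m).
It fails at once if the spacer is moved more than 3 cm (distance of spacer from where it was at the start of the episode above 0.03 m).
It also fails if it takes over 58 s, if anything falls off the work surface, if the arm or the gripper's body presses on something with over 40 N, if the wrist force passes 120 N, or if a joint passes its speed limit or range.

## Robot

A 6-joint arm with a two-finger parallel gripper is mounted at the origin on the work surface. World frame = base frame: x ahead of the robot, y to its left, z up, the work surface at z = 0. Lengths are in m, angles in rad, forces in N, time in s.
With the tool pointing down it reaches from about 0.275 to 0.725 m from the base axis. Payload 15.9 kg.
Tool frame: the origin (TCP) lies midway between the tips of the shut fingers; the grasp point (between the pads) lies 19 mm behind it; z points along the fingers, y is the direction in which the jaws open and shut (so a half turn about z gives the same grasp; the last joint's range is limited). The gripper opens to 85 mm and grips with 20 to 120 N. Pads are 22 mm wide; open, the fingers measure 114 mm over their backs; the gripper's body (76 mm by 85 mm) begins 54 mm behind the grasp point. The pads swing forward as they close: fully open they stand 13 mm farther back than shut.
Start: joints at [-1.146, 0.213, -0.034, 1.323, 0, 1.571], TCP at [0.206, -0.456, 0.231] pointing down, gripper open.
Joint ranges: [-2.98, 2.98], [-0.74, 1.72], [-1.14, 1.35], [-2.1, 2.04], [-1.57, 1.44], [-3.14, 3.14]. Speed limits (rad/s): [1.89, 1.89, 2.39, 2.57, 3.14, 3.14].

## Interface

Orientations are given as [roll, pitch, yaw] about the fixed x, y, z axes, in that order (R = Rz(yaw) Ry(pitch) Rx(roll)).
In Python, from workcell import r gives the robot as it stands.
- The arm moves only by the tool send_rows, never from a script. Its arguments are lists of equal length, an entry for each row: "translation": the shift along the tool's x, y, z in mm, a list of three; "dr": the turn, a rotation vector about the tool's x, y, z in rad, a list of three. A call has exactly 5 rows; each row shifts and turns the pose as measured when the row begins, along the tool's axes as they then stand; what a row does not reach is not made up. A row lasts 1/12 s, in which the tool goes at most 41.7 mm and 7.16 degrees, less where a joint would pass 70% of its speed; a pose out of reach is approached as far as the arm can. A call with a gripper value outside its range is refused whole. "fingers" is the closure in counts, from 0 (fully open) to 255 (shut), set as the call begins (left out, the last holds). The fingers move at their own pace and stop on an object; "grip_force" is the grip in N (left out, the last holds). Time passes only in rows, so rows that do not move let the fingers close, or fill a call up. It gives the time, the measured TCP pose, the force and the opening at its end, in the units of the state.
- r.get_obs(): the state, without advancing time (a new reading comes with each control period).
- r.snapshot(name): name is "side" or "top"; returns a dict with "color" (384x512x3 uint8, red, green, blue), "camera_matrix" (3x3 intrinsics, pixels), "eye" and "attitude" of the camera in the world. Camera axes: x right, y down, z forward; pixel columns grow to the right and rows downward; lengths in m; the calibration is good to about 2 mm. A picture is of the moment at which its call begins. There is no depth.
- r.job_done(): hands the job in, once; it reports no verdict.
Trained networks look in the newest picture that a camera, given by its name, has taken for a name from the list of things; names that differ only in an ending like _2 or _b are one class to them, and where a whole thing is asked for, a point or a joint stands for the part that bears it (a point fixed in the world has none). Each returns a list of dicts, best first, with "conf" (0 to 1); they miss things now and then, are a little off and sometimes report something else, mostly with a low value. They report only what shows in the picture. A call takes as long as a camera call. They do not tell look-alikes from the thing itself.
- r.cut_out(query, camera): "mask" (384x512 bool, what is visible of it) and "extent" ([left, top, right, bottom] in pixels, round what is visible of it).
- r.tip_of(query, camera): "pixel" ([column, row] in pixels: a listed point, or the origin of a listed thing).
The state is a dict: "t": time; "joint_pos": joint angles; "joint_vel": joint speeds; "effort": joint torques, N m; "eef_pos": TCP position; "tool_rot": TCP orientation; "force": force on the tool from outside, world axes, zero at the start; "wrist_torque": the same for the moment, N m; "finger_gap": finger opening in m.
Only numpy, scipy, OpenCV 4.12 (cv2) and the standard library are available. Lean on these libraries where they do the work, as an engineer would, in place of code of your own. Each camera call takes 0.05 s, during which the arm holds its last target.

## Working session

There is one attempt and no reset: what is moved stays moved. The work goes in short steps, Python scripts to look and compute and a tool call to move; the robot and the scene stay as the last step left them, time stands still between calls to the robot, and variables do not carry over. Pictures are saved under pics/ and viewed, and the job is handed in when it is done.

Besides the shell and the picture viewer there is one more tool, called after "Request:" by a JSON object that holds its "api" and its "payload". send_rows: Moves the arm, as the interface text tells. Its arguments: {"type":"object","properties":{"translation":{"type":"array","items":{"type":"array","items":{"type":"number"}}},"dr":{"type":"array","items":{"type":"array","items":{"type":"number"}}},"fingers":{"type":"number"},"grip_force":{"type":"number"}},"required":["translation","dr"]}

```bash
mkdir -p pics; ls
cat > h.py <<'E'
import numpy as np, cv2
from workcell import r
def snap(n,name):
    s=r.snapshot(n); cv2.imwrite(f'pics/{name}.png',cv2.cvtColor(s['color'],cv2.COLOR_RGB2BGR)); return s
E
python3 - <<'E'
from h import *
import pickle
d={}
for n in ('side','top'):
    s=snap(n,n+'0'); d[n]=s; print(n,s['camera_matrix'],s['eye'],s['attitude'])
    for q in ['master_center','pedestal_top','case','case_hinge','lid_handle','tin','screwdriver','spacer']:
        try: print(q,[(np.round(x['pixel'],1),round(x['conf'],2)) for x in r.tip_of(q,n)])
        except Exception as e: print(q,e)
pickle.dump(d,open('s0.pkl','wb'))
print(r.get_obs())
E
```

```text
pics
side [[413.30947184   0.         252.90143628]
 [  0.         413.30947184 191.93199168]
 [  0.           0.           1.        ]] [0.02592653 0.85199211 0.74515192] [-2.12576546  0.00964228 -2.58262372]
master_center [(array([269.1, 180.5]), 0.77)]
pedestal_top [(array([330.2, 175.7]), 0.88), (array([352.8, 150.1]), 0.78), (array([148. , 276.6]), 0.5), (array([305.3, 180.6]), 0.49), (array([270.1, 183.9]), 0.32)]
case [(array([261.6, 233.6]), 0.67)]
case_hinge [(array([240.1, 198.2]), 0.89)]
lid_handle [(array([277. , 210.9]), 0.61)]
tin [(array([241.6, 305.5]), 0.76)]
screwdriver [(array([267.8, 173.1]), 0.55)]
spacer [(array([148.4, 278.5]), 0.57)]
top [[492.07254718   0.         260.08029022]
 [  0.         492.07254718 189.43077335]
 [  0.           0.           1.        ]] [ 0.32920175 -0.04553236  1.354915  ] [-2.93775213  0.00333392 -1.61792403]
master_center [(array([260.7, 200.7]), 0.66)]
pedestal_top [(array([311.7, 221.2]), 0.98), (array([355.7, 242.3]), 0.72), (array([407.6, 243.7]), 0.6)]
case [(array([228.8, 220.5]), 0.58)]
case_hinge [(array([233.7, 182.5]), 0.56)]
lid_handle [(array([224.4, 239.1]), 0.69)]
tin [(array([138.4, 264.9]), 0.63)]
screwdriver [(array([354.9, 151.6]), 0.71)]
spacer [(array([122.1, 173.7]), 0.69)]
{'t': 0.9, 'joint_pos': array([-1.14599271e+00,  2.12886668e-01, -3.43867697e-02,  1.32351771e+00,
       -2.03844122e-05,  1.57080636e+00]), 'joint_vel': array([-0.00079072,  0.00065371, -0.00061398, -0.00054826, -0.00150938,
       -0.00077968]), 'effort': array([-9.10887502e-05, -6.85948849e+01,  4.87330306e+01,  1.33688212e-03,
       -4.63902325e-05, -2.73313745e-06]), 'eef_pos': array([ 0.20605846, -0.45554788,  0.23131776]), 'tool_rot': array([3.14158747e+00, 2.03843602e-05, 4.24793586e-01]), 'force': array([-0.21342099, -0.85749318,  0.11503715]), 'wrist_torque': array([ 0.03195132,  0.06033254, -0.01710456]), 'finger_gap': 0.085617200152272}
```

View pics/side0.png

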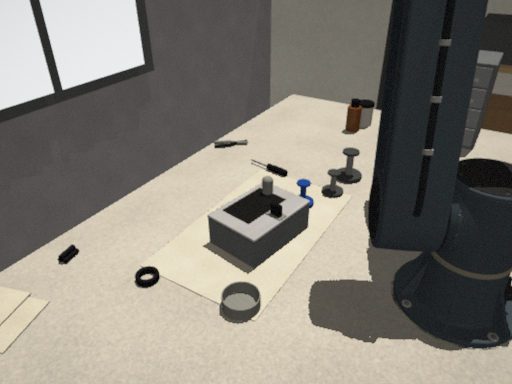

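View pics/top0.png

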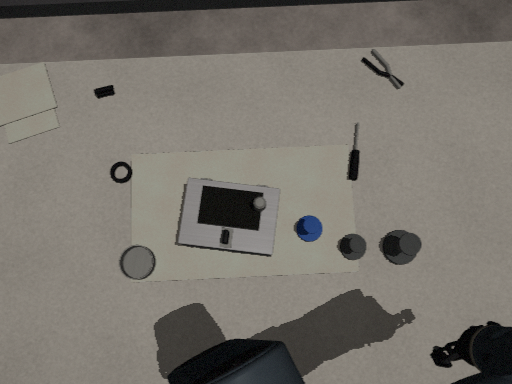

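Run:
```python
import cv2,numpy as np
a=cv2.imread('pics/top0.png')[130:300,180:440]; b=cv2.imread('pics/side0.png')[110:260,190:390]
cv2.imwrite('pics/c_top.png',cv2.resize(a,None,fx=3,fy=3,interpolation=2))
cv2.imwrite('pics/c_side.png',cv2.resize(b,None,fx=3.8,fy=3.8,interpolation=2))
```

```text
(no output)
```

View pics/c_top.png

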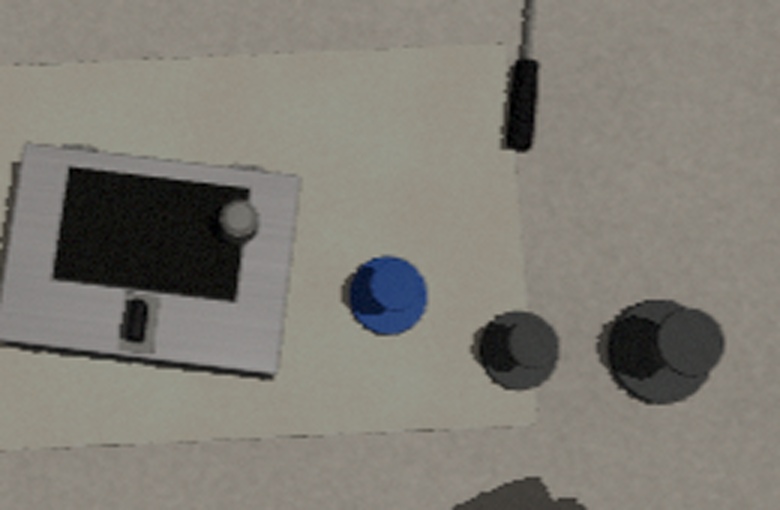

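View pics/c_side.png

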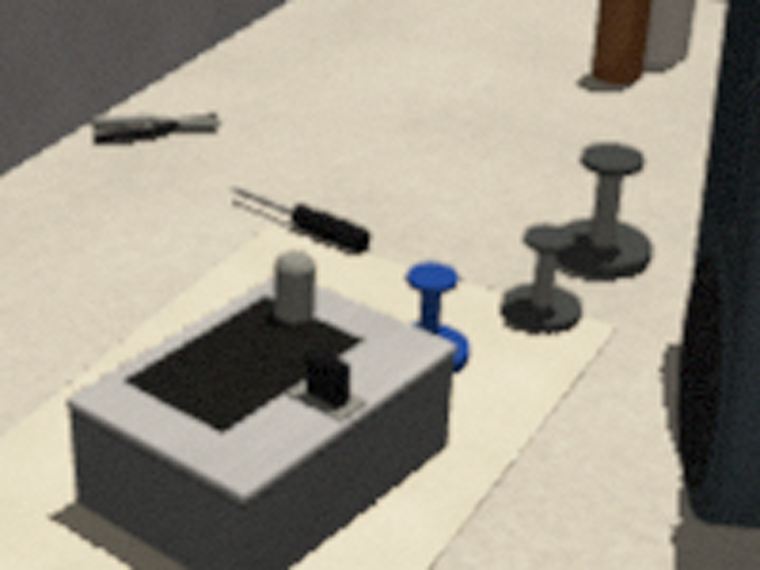

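Three pedestals show: blue, top (311,221) and side (305,181), is ruled out by its colour. Small grey is at top (357,244), side (334,173). Large grey is at top (410,244), side (352,150). The small grey one is meant: it is not blue, and it is the smaller of the two greys. The crops confirm this. Next I measure.

```bash
cat >> h.py <<'E'
from scipy.spatial.transform import Rotation as Ro
import pickle
S=pickle.load(open('s0.pkl','rb'))
def ray(cam,px):
    s=S[cam]; R=Ro.from_euler('xyz',s['attitude']).as_matrix()
    u=cv2.undistortPoints(np.array([[px]],float),s['camera_matrix'],None)[0,0]
    return np.array(s['eye']),R@np.array([u[0],u[1],1.])
def onz(cam,px,z):
    e,d=ray(cam,px); return e+d*(z-e[2])/d[2]
def proj(cam,P):
    s=S[cam]; R=Ro.from_euler('xyz',s['attitude']).as_matrix()
    c=R.T@(np.array(P)-s['eye']); c=s['camera_matrix']@c; return c[:2]/c[2]
def tri(p1,p2):
    A=[];b=[]
    for c,p in (('side',p1),('top',p2)):
        e,d=ray(c,p); d/=np.linalg.norm(d); M=np.eye(3)-np.outer(d,d); A.append(M); b.append(M@e)
    return np.linalg.lstsq(np.vstack(A),np.hstack(b),rcond=None)[0]
E
python3 - <<'E'
from h import *
print('tri master',tri((269.1,180.5),(260.7,200.7)),'handle',tri((277,210.9),(224.4,239.1)),'ped',tri((334.5,172.6),(357.5,244.5)),'hinge',tri((240.1,198.2),(233.7,182.5)))
for q in ['pedestal_top','master_center','lid_handle','case']:
    for n in ('side','top'):
        for x in r.cut_out(q,n):
            print(q,n,np.round(x['extent'],1),round(x['conf'],2),x['mask'].sum())
for c,px in (('side',(334.5,172.6)),('top',(357.5,244.5))): print('ped',onz(c,px,.08))
for c,px in (('side',(269.1,180.5)),('top',(260.7,200.7))): print('mas',onz(c,px,.123))
for c,px in (('side',(277,210.9)),('top',(224.4,239.1))): print('han',onz(c,px,.116))
for c,px in (('side',(240.1,198.2)),('top',(233.7,182.5))): print('hinge',onz(c,px,.085))
# lid corners from top crop
for px in ((25,145),(300,177),(274,377),(0,345)): print('corner',onz('top',(px[0]/3+180,px[1]/3+130),.098))
for px in ((72,403),(245,498),(455,350)): print('cornerS',onz('side',(px[0]/3.8+190,px[1]/3.8+110),.098))
E
```

```text
tri master [ 0.54855461 -0.05502883  0.13642672] handle [0.46239085 0.04255886 0.11549275] ped [ 0.43563129 -0.29868269  0.0781419 ] hinge [0.60773345 0.01273675 0.09278131]
pedestal_top side [338.6 146.  362.6 182.1] 0.89 492
pedestal_top side [320.8 169.3 342.1 198.7] 0.58 343
pedestal_top top [297.5 216.9 322.6 242.2] 0.93 581
pedestal_top top [338.7 232.6 369.7 260.9] 0.85 572
pedestal_top top [385.3 229.6 424.  262.9] 0.64 1053
master_center side [262.5 177.4 274.1 196.8] 0.73 181
master_center side [249.4 157.2 286.7 175. ] 0.16 180
master_center top [255.1 195.6 265.1 213.9] 0.61 154
master_center top [109.4 163.4 132.7 182. ] 0.24 224
lid_handle side [205.9 182.4 306.9 241.2] 0.66 3252
lid_handle side [264.3 175.6 272.2 198.1] 0.52 191
lid_handle top [178.1 181.6 281.8 253.1] 0.64 6014
case side [209.6 181.9 308.8 268.3] 0.98 5524
case top [179.5 178.8 279.4 256.2] 0.61 6254
ped [ 0.43450517 -0.29547238  0.08      ]
ped [ 0.43546129 -0.29831949  0.08      ]
mas [ 0.55616473 -0.07565587  0.123     ]
mas [ 0.55444233 -0.05362217  0.123     ]
han [0.46252651 0.04332462 0.116     ]
han [0.46188485 0.04232594 0.116     ]
hinge [0.60980851 0.00202458 0.085     ]
hinge [0.61363864 0.0151056  0.085     ]
corner [0.6276006  0.13291077 0.098     ]
corner [ 0.58759343 -0.10554143  0.098     ]
corner [ 0.41612689 -0.07402382  0.098     ]
corner [0.45414309 0.1572212  0.098     ]
cornerS [0.62114305 0.13772267 0.098     ]
cornerS [0.45818232 0.16532525 0.098     ]
cornerS [ 0.41688204 -0.06685823  0.098     ]
```

```bash
cat > ov.py <<'E'
from h import *
def cyl(c,rad,z0,z1,bev=0):
    a=np.linspace(0,2*np.pi,40); P=[]
    for rr,z in ((rad,z0),(rad,z1-bev),(rad-bev,z1)): P.append([(c[0]+rr*np.cos(t),c[1]+rr*np.sin(t),z) for t in a])
    return P
def box(c,yaw,l,w,z0,z1):
    R=np.array([[np.cos(yaw),-np.sin(yaw)],[np.sin(yaw),np.cos(yaw)]]); o=[]
    for z in (z0,z1): o.append([(*(R@np.array([sx*l/2,sy*w/2])+c),z) for sx,sy in ((1,1),(1,-1),(-1,-1),(-1,1),(1,1))])
    return o
def draw(cam,img,roi,f,loops,name):
    x0,y0,x1,y1=roi; im=cv2.resize(img[y0:y1,x0:x1],None,fx=f,fy=f,interpolation=cv2.INTER_NEAREST)
    for l,col in loops:
        p=np.array([((proj(cam,P)-(x0,y0)+.5)*f) for P in l]); cv2.polylines(im,[np.round(p*8).astype(np.int32)],False,col,1,cv2.LINE_AA,3)
    return im
def both(M,PD,H,yaw,name,sh=(0,0)):
    L=[(l,(0,0,255)) for l in cyl(M,.016,.098,.148,.005)]+[(l,(0,255,0)) for l in cyl(PD,.022,.074,.08)]+[(l,(255,255,0)) for l in box(H,yaw,.034,.014,.098,.134)]
    for cam,rois in (('side',((255,165,350,220),)),('top',((210,185,380,260),))):
        img=cv2.cvtColor(S[cam]['color'],cv2.COLOR_RGB2BGR)
        ims=[draw(cam,img,ro,8 if cam=='side' else 4.7,L,name) for ro in rois]
        cv2.imwrite(f'pics/{name}_{cam}.png',ims[0])
E
python3 - <<'E'
from ov import *
print('tri',tri((267.6,186.0),(259.7,203.0)),onz('side',(267.6,186),.123),onz('top',(260,202.7),.148))
both((0.549,-.058),(.435,-.2975),(.4622,.0425),-.165,'ov1')
E
```

```text
tri [ 0.54831149 -0.05126735  0.11905529] [ 0.54389399 -0.04577346  0.123     ] [ 0.54489752 -0.0514767   0.148     ]
```

View pics/ov1_side.png

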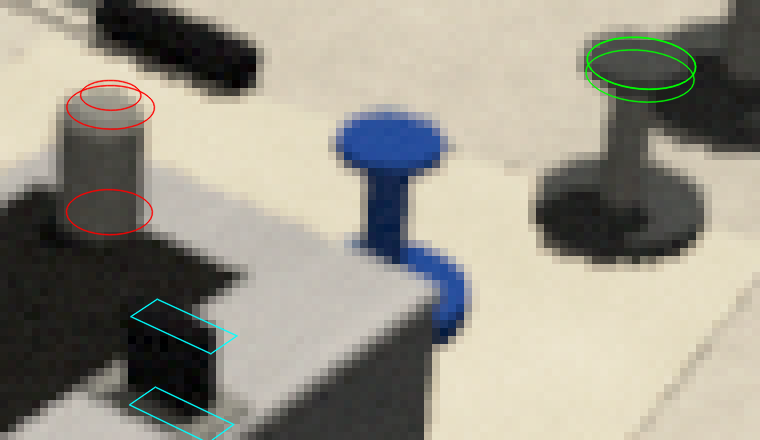

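View pics/ov1_top.png

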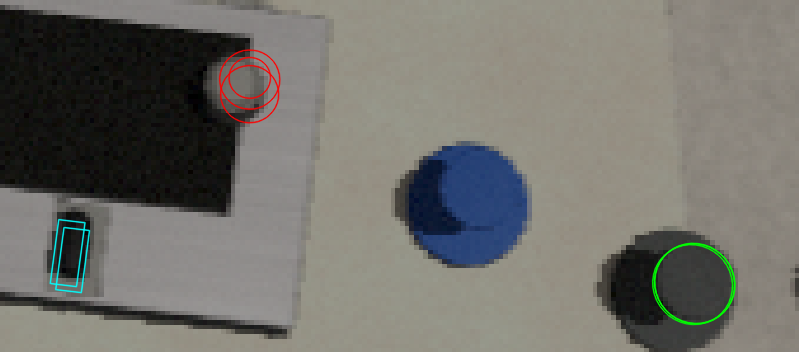

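```bash
cat > ov2.py <<'E'
from ov import *
def tiles(M,PD,H,yaw,name,foot=True):
    L=[(l,(0,0,255)) for l in cyl(M,.016,.098,.148,.005)]+[(l,(0,255,0)) for l in cyl(PD,.022,.074,.08)]+[(l,(0,255,0)) for l in cyl(PD,.036,0,.001)[:1]]+[(l,(255,255,0)) for l in box(H,yaw,.034,.014,.098,.134)]
    c=H+.057*np.array([np.cos(yaw),np.sin(yaw)]) # lid/case centre approx
    L+=[(box(c,yaw,.172,.24,.098,.098)[0],(255,0,255))]
    out=[]
    for cam in('side','top'):
        img=np.clip(cv2.cvtColor(S[cam]['color'],cv2.COLOR_RGB2BGR)*1.6,0,255).astype(np.uint8)
        row=[]
        for p in ((M[0],M[1],.12),(PD[0],PD[1],.05),(H[0],H[1],.12)):
            u=proj(cam,p).astype(int); w=22
            row.append(draw(cam,img,(u[0]-w,u[1]-w,u[0]+w,u[1]+w),6,L,''))
        out.append(np.hstack(row))
    cv2.imwrite(f'pics/{name}.png',np.vstack(out))
E
python3 - <<'E'
from ov2 import *
tiles(np.array((.5455,-.050)),np.array((.4345,-.2965)),np.array((.466,.0405)),-.165,'t1')
E
```

```text
(no output)
```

View pics/t1.png

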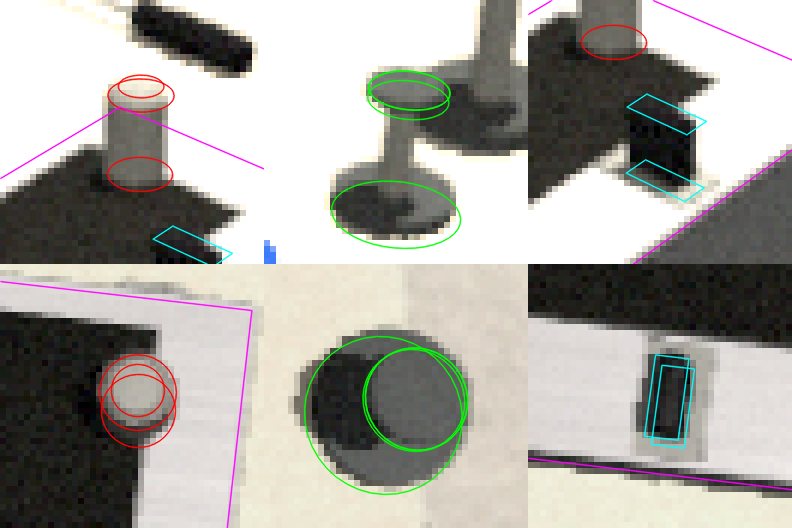

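Measured positions, in m:

| Thing | x | y |
|---|---|---|
| Master | 0.546 | -0.050 |
| Small grey pad | 0.4355 | -0.297 |
| Handle | 0.467 | 0.040 |

The case yaw is about -0.165 rad. The overlays fit to within about 1 px. First I turn the jaws to open along world x.

Request:
{"api": "send_rows", "payload": {"translation": [[0, 0, -4], [0, 0, -4], [0, 0, -4], [0, 0, -4], [0, 0, -4]], "dr": [[0, 0, -0.115], [0, 0, -0.115], [0, 0, -0.115], [0, 0, -0.115], [0, 0, -0.115]], "fingers": 0, "grip_force": 40}}

```text
t: 1.72
eef_pos: [0.2058, -0.4551, 0.2512]
tool_rot: [-3.14, -0.001, 1.019]
force: [0.1, -0.4, 0.0]
finger_gap: 0.0854
```

Request:
{"api": "send_rows", "payload": {"translation": [[0, 0, 0], [0, 0, 0], [0, 0, 0], [0, 0, 0], [0, 0, 0]], "dr": [[0, 0, -0.115], [0, 0, -0.115], [0, 0, -0.115], [0, 0, -0.115], [0, 0, -0.115]]}}

```text
t: 2.13
eef_pos: [0.206, -0.4555, 0.2523]
tool_rot: [-3.142, -0.0, 1.624]
force: [-0.5, -0.7, -0.4]
finger_gap: 0.0853
```

```bash
python3 -c "
from h import *
print(r.get_obs())"
```

```text
{'t': 2.1333, 'joint_pos': array([-1.14599359e+00,  2.10553930e-01,  1.53969835e-02,  1.37574502e+00,
       -2.14479307e-05,  3.71220558e-01]), 'joint_vel': array([ 1.33535761e-04,  3.08714888e-04, -2.50194794e-04, -1.45115014e-04,
       -2.03955172e-05, -1.44243014e+00]), 'effort': array([ 8.15774019e-04, -6.85395026e+01,  4.88947749e+01,  6.62295250e-03,
       -1.41335954e-04,  3.85700807e+00]), 'eef_pos': array([ 0.20604078, -0.45551068,  0.25229562]), 'tool_rot': array([-3.14153434e+00, -9.06660525e-05,  1.62437850e+00]), 'force': array([-0.53687256, -0.66588   , -0.35289765]), 'wrist_torque': array([ 0.01394242, -0.03335982, -0.00787569]), 'finger_gap': 0.08530943218024638}
```

Request:
{"api": "send_rows", "payload": {"translation": [[20, 17, 0], [28, 24, 0], [30, 25, 0], [30, 25, 0], [30, 25, 0]], "dr": [[0, 0, 0.05], [0, 0, 0], [0, 0, 0], [0, 0, 0], [0, 0, 0]]}}

```text
t: 2.55
eef_pos: [0.3184, -0.3146, 0.2513]
tool_rot: [-3.141, 0.001, 1.582]
force: [0.4, -0.5, 0.1]
finger_gap: 0.0853
```

Request:
{"api": "send_rows", "payload": {"translation": [[30, 25, 0], [30, 25, 0], [30, 25, 0], [30, 25, 0], [20, 17, 0]], "dr": [[0, 0, 0], [0, 0, 0], [0, 0, 0], [0, 0, 0], [0, 0, 0]]}}

```text
t: 2.97
eef_pos: [0.4386, -0.1639, 0.2519]
tool_rot: [3.14, 0.002, 1.582]
force: [0.9, -1.1, -0.1]
finger_gap: 0.0861
```

Request:
{"api": "send_rows", "payload": {"translation": [[25, 24, 0], [25, 24, 0], [25, 23, 0], [23, 22, 0], [13, 12, 0]], "dr": [[0, 0, 0.01], [0, 0, 0], [0, 0, 0], [0, 0, 0], [0, 0, 0]]}}

```text
t: 3.38
eef_pos: [0.5482, -0.0432, 0.2521]
tool_rot: [3.139, 0.002, 1.574]
force: [0.2, -0.5, 0.1]
finger_gap: 0.0854
```

Request:
{"api": "send_rows", "payload": {"translation": [[0, 0, 10], [0, 0, 15], [0, 0, 20], [0, 0, 15], [0, 0, 0]], "dr": [[0, 0, 0], [0, 0, 0], [0, 0, 0], [0, 0, 0], [0, 0, 0]]}}

```text
t: 3.8
eef_pos: [0.5507, -0.0397, 0.1881]
tool_rot: [3.139, 0.002, 1.58]
force: [-0.6, 0.2, -0.6]
finger_gap: 0.0854
```

Run:
```python
from h import *
print(r.get_obs()['eef_pos'],r.get_obs()['tool_rot'])
a=snap('side','p1s'); b=snap('top','p1t')
A=cv2.imread('pics/p1s.png')[120:260,180:360];B=cv2.imread('pics/p1t.png')[130:290,160:380]
cv2.imwrite('pics/p1.png',np.vstack([cv2.resize(A,(720,300)) if 0 else cv2.resize(A,(378,294)),cv2.resize(B,(378,275))]))
```

```text
[ 0.55067436 -0.03967109  0.18812466] [3.13851099e+00 1.62305274e-03 1.58001778e+00]
```

View pics/p1.png

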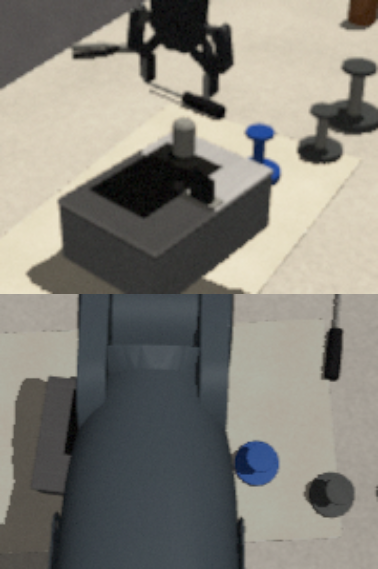

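The side view shows the open jaws above the master, whose top is near (183,122) in the crop. I'll shift about 10 mm toward -y and then descend.

Request:
{"api": "send_rows", "payload": {"translation": [[-5, -2, 0], [-4, -2, 0], [0, 0, 0], [0, 0, 8], [0, 0, 10]], "dr": [[0, 0, 0.008], [0, 0, 0], [0, 0, 0], [0, 0, 0], [0, 0, 0]]}}

```text
t: 4.32
eef_pos: [0.5497, -0.0513, 0.1777]
tool_rot: [3.127, 0.003, 1.569]
force: [-0.6, 0.5, 0.6]
finger_gap: 0.0851
```

Request:
{"api": "send_rows", "payload": {"translation": [[0, 0, 15], [0, 0, 15], [0, 0, 12], [0, 0, 4], [0, 0, 0]], "dr": [[0, 0, 0], [0, 0, 0], [0, 0, 0], [0, 0, 0], [0, 0, 0]]}}

```text
t: 4.73
eef_pos: [0.5493, -0.0515, 0.1256]
tool_rot: [3.129, 0.002, 1.569]
force: [-0.6, -0.2, -0.5]
finger_gap: 0.0852
```

Request:
{"api": "send_rows", "payload": {"translation": [[1, -2, 5], [0, -1, 5], [0, -1, 5], [0, 0, 2], [0, 0, 0]], "dr": [[0, 0.006, 0], [0, 0.006, 0], [0, 0, 0], [0, 0, 0], [0, 0, 0]]}}

```text
t: 5.15
eef_pos: [0.5456, -0.0502, 0.1078]
tool_rot: [3.128, -0.011, 1.569]
force: [0.1, -0.2, -0.4]
finger_gap: 0.0856
```

Run:
```python
from h import *
print(r.get_obs()['eef_pos'],r.get_obs()['tool_rot'])
a=snap('side','p2s')
A=cv2.imread('pics/p2s.png')[130:240,190:340]
cv2.imwrite('pics/p2.png',cv2.resize(A,None,fx=5,fy=5))
```

```text
[ 0.54559015 -0.05022213  0.10784399] [ 3.12755223 -0.01085158  1.56931636]
```

View pics/p2.png

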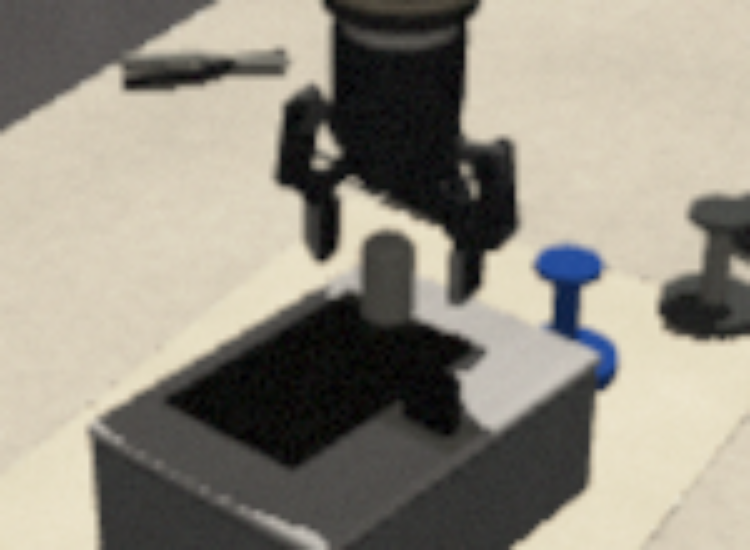

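The fingers straddle the master: tips at (320,255) and (465,300) in the crop, with the master centred at (387,278) between them. I'll level the tool and close.

Request:
{"api": "send_rows", "payload": {"translation": [[0, 0, 0], [0, 0, 0], [0, 0, 0], [0, 0, 0], [0, 0, 0]], "dr": [[0.012, -0.01, 0], [0, 0, 0], [0, 0, 0], [0, 0, 0], [0, 0, 0]]}}

```text
t: 5.62
eef_pos: [0.5466, -0.0502, 0.1091]
tool_rot: [3.139, 0.001, 1.569]
force: [0.0, -0.1, -0.7]
finger_gap: 0.0855
```

Request:
{"api": "send_rows", "payload": {"translation": [[0, 0, 0], [0, 0, 0], [0, 0, 0], [0, 0, 0], [0, 0, 0]], "dr": [[0, 0, 0], [0, 0, 0], [0, 0, 0], [0, 0, 0], [0, 0, 0]], "fingers": 255, "grip_force": 40}}

```text
t: 6.03
eef_pos: [0.5468, -0.0502, 0.1096]
tool_rot: [3.138, 0.001, 1.569]
force: [-3.0, 0.9, 4.2]
finger_gap: 0.0308
```

Request:
{"api": "send_rows", "payload": {"translation": [[0, 0, 0], [0, 0, 0], [0, 0, 0], [0, 0, 0], [0, 0, 0]], "dr": [[0, 0, 0], [0, 0, 0], [0, 0, 0], [0, 0, 0], [0, 0, 0]]}}

```text
t: 6.45
eef_pos: [0.5468, -0.0502, 0.1096]
tool_rot: [3.138, 0.001, 1.569]
force: [-0.5, 0.0, 0.3]
finger_gap: 0.0309
```

Request:
{"api": "send_rows", "payload": {"translation": [[0, 0, -4], [0, 0, -10], [0, 0, -20], [0, 0, -20], [0, 0, -20]], "dr": [[0, 0, 0], [0, 0, 0], [0, 0, 0], [0, 0, 0], [0, 0, 0]]}}

```text
t: 6.87
eef_pos: [0.5429, -0.0499, 0.1833]
tool_rot: [-3.135, -0.0, 1.569]
force: [-0.0, 0.8, -3.2]
finger_gap: 0.0311
```

Run:
```python
from h import *
print(r.get_obs()['eef_pos'],r.get_obs()['force'])
a=snap('side','p3s')
A=cv2.imread('pics/p3s.png')[100:240,190:340]
cv2.imwrite('pics/p3.png',cv2.resize(A,None,fx=4,fy=4))
```

```text
[ 0.5429125  -0.04992879  0.18329262] [-0.02295901  0.76052359 -3.1866744 ]
```

View pics/p3.png

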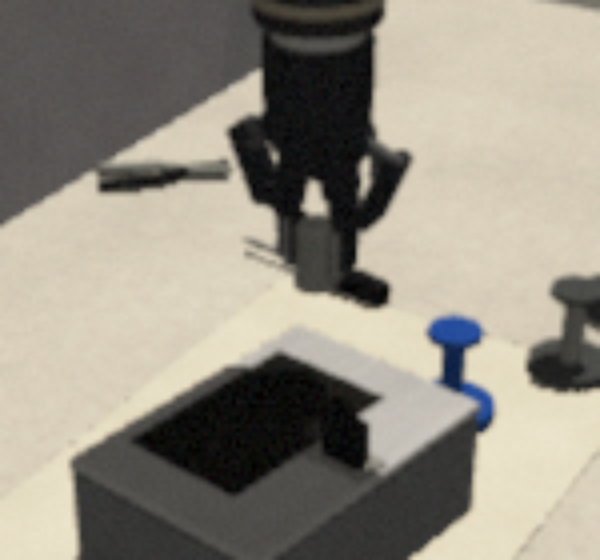

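The master hangs upright in the jaws at (316,252) in the crop, clear of the lid. Next I carry it to the small grey pedestal.

Request:
{"api": "send_rows", "payload": {"translation": [[-14, -6, -3], [-25, -11, 0], [-30, -13, 0], [-30, -13, 0], [-30, -13, 0]], "dr": [[0, 0, 0], [0, 0, 0], [0, 0, 0], [0, 0, 0], [0, 0, 0]]}}

```text
t: 7.33
eef_pos: [0.4902, -0.1783, 0.1954]
tool_rot: [3.137, -0.0, 1.578]
force: [1.0, -0.1, -3.7]
finger_gap: 0.0311
```

Request:
{"api": "send_rows", "payload": {"translation": [[-30, -13, 0], [-28, -12, 0], [-22, -9, 0], [-14, -6, 0], [-8, -3, 0]], "dr": [[0, 0, 0], [0, 0, 0], [0, 0, 0], [0, 0, 0], [0, 0, 0]]}}

```text
t: 7.75
eef_pos: [0.4426, -0.2889, 0.1976]
tool_rot: [3.136, 0.002, 1.575]
force: [0.1, 0.9, -3.9]
finger_gap: 0.0307
```

Run:
```python
from h import *
p=r.get_obs()['eef_pos'];print(p,r.get_obs()['tool_rot'])
a=snap('side','p4s');b=snap('top','p4t')
for n in('side','top'):
  for q in('master_center','pedestal_top'): print(n,q,[(np.round(x['pixel'],1),round(x['conf'],2)) for x in r.tip_of(q,n)])
print(proj('side',p+[0,0,.0134]),proj('top',p+[0,0,.0134]))
A=cv2.imread('pics/p4s.png')[110:210,270:400];B=cv2.imread('pics/p4t.png')[180:310,290:440]
cv2.imwrite('pics/p4.png',np.hstack([cv2.resize(A,(650,500)),cv2.resize(B,None,fx=1,fy=1)[:1,:1].repeat(500,0).repeat(1,1)]))
cv2.imwrite('pics/p4b.png',cv2.resize(B,None,fx=3,fy=3))
```

```text
[ 0.4425946  -0.28893581  0.19755521] [3.13606882e+00 1.63603051e-03 1.57465270e+00]
side master_center [(array([335.8, 134.4]), 0.56), (array([329.6, 169.7]), 0.27)]
side pedestal_top [(array([351.3, 150.1]), 0.84), (array([329.2, 166.4]), 0.72), (array([305.4, 184.4]), 0.5)]
top master_center [(array([234.3, 183.8]), 0.29)]
top pedestal_top [(array([310.8, 223.5]), 0.76), (array([356.2, 238.7]), 0.73)]
[335.21608499 136.13330753] [363.93466293 236.39697026]
```

View pics/p4.png

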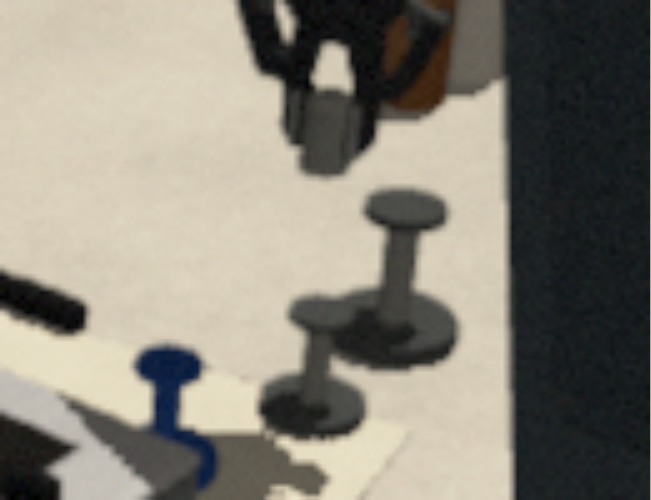

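View pics/p4b.png

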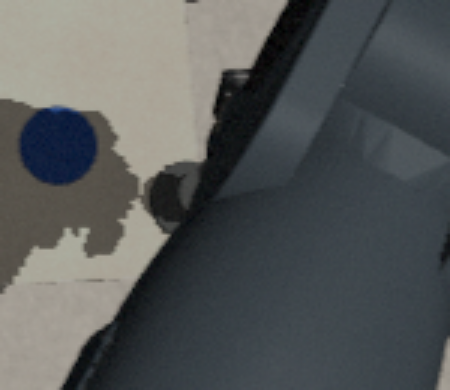

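The carried master is at side px (335.4,136.2), against (335.2,136.1) predicted from the TCP. So it is centred in the grip to about 1 mm. Next is the final alignment and descent.

Request:
{"api": "send_rows", "payload": {"translation": [[-4, -4, 0], [-3, -3, 0], [0, 0, 8], [0, 0, 16], [0, 0, 16]], "dr": [[0.004, 0, 0], [0, 0, 0], [0, 0, 0], [0, 0, 0], [0, 0, 0]]}}

```text
t: 8.47
eef_pos: [0.4392, -0.2927, 0.1582]
tool_rot: [3.136, 0.004, 1.582]
force: [-0.4, -0.8, -4.1]
finger_gap: 0.031
```

Request:
{"api": "send_rows", "payload": {"translation": [[0, 0, 15], [0, 0, 12], [0, 0, 8], [0, 0, 4], [0, 0, 0]], "dr": [[0, 0, 0], [0, 0, 0], [0, 0, 0], [0, 0, 0], [0, 0, 0]]}}

```text
t: 8.88
eef_pos: [0.4375, -0.2909, 0.1122]
tool_rot: [3.14, 0.001, 1.583]
force: [0.2, -0.7, -4.3]
finger_gap: 0.0307
```

Request:
{"api": "send_rows", "payload": {"translation": [[-4, -2, 0], [-2, 0, 2], [0, 0, 3], [0, 0, 3], [0, 0, 0]], "dr": [[0, 0, 0], [0, 0, 0], [0, 0, 0], [0, 0, 0], [0, 0, 0]]}}

```text
t: 9.3
eef_pos: [0.4364, -0.2984, 0.1054]
tool_rot: [3.138, 0.003, 1.583]
force: [0.1, -0.0, -4.2]
finger_gap: 0.0307
```

Run:
```python
from h import *
p=r.get_obs()['eef_pos'];print(p,r.get_obs()['tool_rot'])
a=snap('side','p5s')
A=cv2.imread('pics/p5s.png')[130:210,290:380]
cv2.imwrite('pics/p5.png',cv2.resize(A,None,fx=7,fy=7))
```

```text
[ 0.43642084 -0.29844683  0.10539709] [3.13763208e+00 2.58379458e-03 1.58271640e+00]
```

View pics/p5.png

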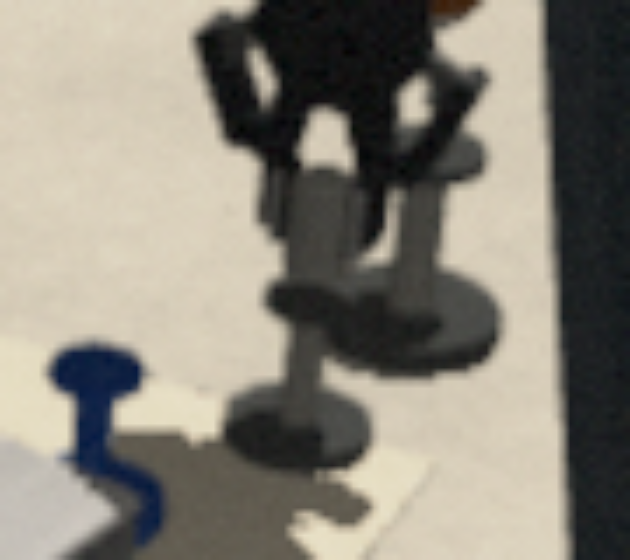

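The master (crop x≈319) stands over the pad (x≈309). After the perspective lean, that is about 1.5 mm off. I lower slowly.

Request:
{"api": "send_rows", "payload": {"translation": [[0, 0, 3], [0, 0, 3], [0, 0, 3], [0, 0, 1], [0, 0, 0]], "dr": [[0, 0, 0], [0, 0, 0], [0, 0, 0], [0, 0, 0], [0, 0, 0]]}}

```text
t: 9.77
eef_pos: [0.4369, -0.2985, 0.095]
tool_rot: [3.137, 0.003, 1.583]
force: [-0.2, 0.9, -3.2]
finger_gap: 0.031
```

Request:
{"api": "send_rows", "payload": {"translation": [[0, 0, 1], [0, 0, 1], [0, 0, 0], [0, 0, 0], [0, 0, 0]], "dr": [[0, 0, 0], [0, 0, 0], [0, 0, 0], [0, 0, 0], [0, 0, 0]]}}

```text
t: 10.18
eef_pos: [0.4368, -0.2984, 0.0927]
tool_rot: [3.137, 0.003, 1.583]
force: [-0.3, -0.1, -3.4]
finger_gap: 0.0305
```

Request:
{"api": "send_rows", "payload": {"translation": [[0, 0, 1], [0, 0, 0], [0, 0, 0], [0, 0, 0], [0, 0, 0]], "dr": [[0, 0, 0], [0, 0, 0], [0, 0, 0], [0, 0, 0], [0, 0, 0]]}}

```text
t: 10.6
eef_pos: [0.437, -0.2985, 0.0919]
tool_rot: [3.137, 0.003, 1.583]
force: [0.0, 0.2, -4.0]
finger_gap: 0.0308
```

Request:
{"api": "send_rows", "payload": {"translation": [[0, 0, 1], [0, 0, 0], [0, 0, 0], [0, 0, 0], [0, 0, 0]], "dr": [[0, 0, 0], [0, 0, 0], [0, 0, 0], [0, 0, 0], [0, 0, 0]]}}

```text
t: 11.02
eef_pos: [0.4373, -0.2988, 0.0919]
tool_rot: [3.136, 0.004, 1.583]
force: [-0.5, 1.0, -3.7]
finger_gap: 0.0309
```

Request:
{"api": "send_rows", "payload": {"translation": [[0, 0, 1], [0, 0, 1], [0, 0, 0], [0, 0, 0], [0, 0, 0]], "dr": [[0, 0, 0], [0, 0, 0], [0, 0, 0], [0, 0, 0], [0, 0, 0]]}}

```text
t: 11.43
eef_pos: [0.4375, -0.299, 0.092]
tool_rot: [3.134, 0.005, 1.583]
force: [-0.2, -0.2, -3.4]
finger_gap: 0.0308
```

Run:
```python
from h import *
o=r.get_obs();print(o['eef_pos'],o['tool_rot'],o['force'],o['wrist_torque'])
a=snap('side','p6s')
A=cv2.imread('pics/p6s.png')[130:210,290:380]
cv2.imwrite('pics/p6.png',cv2.resize(A,None,fx=7,fy=7))
o=r.get_obs();print(o['eef_pos'],o['tool_rot'],o['force'])
```

```text
[ 0.43748554 -0.29895367  0.0919678 ] [3.13404233 0.00528272 1.5830049 ] [-0.16085245 -0.15887534 -3.38516826] [ 0.05404541  0.0267542  -0.02186197]
[ 0.43745126 -0.29894918  0.09187636] [3.13419439 0.00520796 1.58300423] [-0.05373963 -0.74952318 -4.28519825]
```

View pics/p6.png

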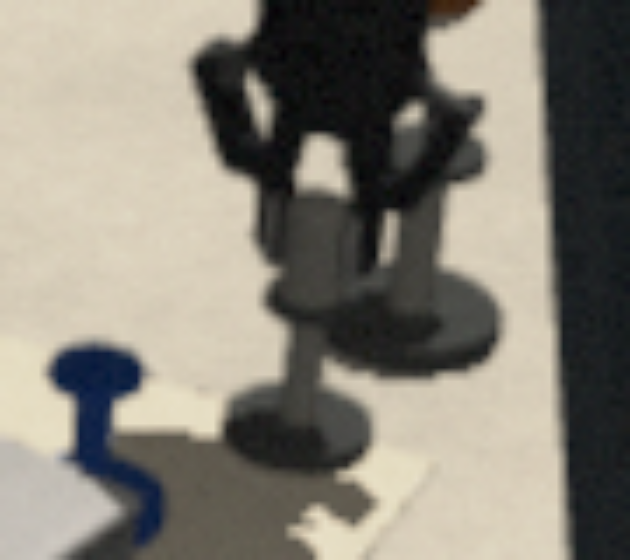

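Request:
{"api": "send_rows", "payload": {"translation": [[0, 0, 0], [0, 0, 0], [0, 0, 0.5], [0, 0, 1], [0, 0, 1.5]], "dr": [[0.004, 0, 0], [0, 0.003, 0], [0, 0, 0], [0, 0, 0], [0, 0, 0]]}}

```text
t: 11.9
eef_pos: [0.4375, -0.2991, 0.0915]
tool_rot: [3.138, 0.003, 1.583]
force: [-13.6, 9.5, 38.3]
finger_gap: 0.0307
```

Contact is confirmed: pressing reads 38 N. I relax the push and open.

Request:
{"api": "send_rows", "payload": {"translation": [[0, 0, 0], [0, 0, 0], [0, 0, 0], [0, 0, 0], [0, 0, 0]], "dr": [[0, 0, 0], [0, 0, 0], [0, 0, 0], [0, 0, 0], [0, 0, 0]], "grip_force": 20}}

```text
t: 12.32
eef_pos: [0.4376, -0.2991, 0.0917]
tool_rot: [3.138, 0.002, 1.583]
force: [-0.6, -0.5, -2.4]
finger_gap: 0.031
```

Request:
{"api": "send_rows", "payload": {"translation": [[0, 0, 0], [0, 0, 0], [0, 0, 0], [0, 0, 0], [0, 0, 0]], "dr": [[0, 0, 0], [0, 0, 0], [0, 0, 0], [0, 0, 0], [0, 0, 0]], "fingers": 30}}

```text
t: 12.73
eef_pos: [0.4381, -0.2995, 0.0918]
tool_rot: [3.137, 0.003, 1.583]
force: [-1.0, -0.0, 0.1]
finger_gap: 0.0754
```

Request:
{"api": "send_rows", "payload": {"translation": [[0, 0, 0], [0, 0, 0], [0, 0, 0], [0, 0, -5], [0, 0, -10]], "dr": [[0, 0, 0], [0, 0, 0], [0, 0, 0], [0, 0, 0], [0, 0, 0]]}}

```text
t: 13.15
eef_pos: [0.4372, -0.2989, 0.1062]
tool_rot: [3.139, 0.002, 1.583]
force: [-0.5, 0.8, -0.3]
finger_gap: 0.0755
```

Request:
{"api": "send_rows", "payload": {"translation": [[0, 0, -15], [0, 0, -20], [0, 0, -25], [0, 0, -25], [0, 0, -10]], "dr": [[0, 0, 0], [0, 0, 0], [0, 0, 0], [0, 0, 0], [0, 0, 0]]}}

```text
t: 13.57
eef_pos: [0.4358, -0.298, 0.2086]
tool_rot: [3.14, 0.001, 1.583]
force: [0.2, -0.6, -0.4]
finger_gap: 0.0754
```

Run:
```python
from h import *
o=r.get_obs();print(o['eef_pos'],o['tool_rot'],o['force'])
a=snap('side','p7s')
A=cv2.imread('pics/p7s.png')[130:210,290:380]
cv2.imwrite('pics/p7.png',cv2.resize(A,None,fx=7,fy=7))
```

```text
[ 0.43581616 -0.29796541  0.20857784] [3.13966930e+00 8.93069347e-04 1.58302001e+00] [ 0.24756927 -0.55680357 -0.42300204]
```

View pics/p7.png

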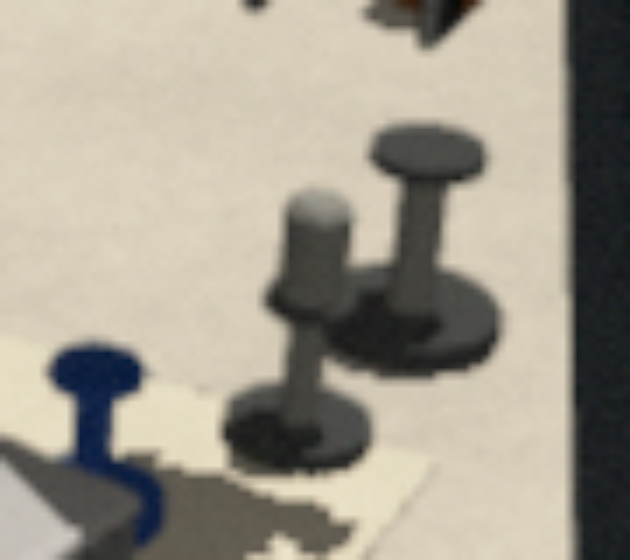

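The master stands upright on the small grey pad: master (318,250), pad (311,295) in the crop. Next I move over to the handle, then check the pedestal from above once the arm is clear.

Request:
{"api": "send_rows", "payload": {"translation": [[18, 2, 0], [28, 3, 0], [34, 3, 0], [35, 3, 0], [35, 3, 0]], "dr": [[0, 0, 0], [0, 0, 0], [0, 0, 0], [0, 0, 0], [0, 0, 0]], "fingers": 0}}

```text
t: 14.03
eef_pos: [0.4492, -0.1492, 0.2135]
tool_rot: [3.133, 0.006, 1.574]
force: [1.0, 0.2, 1.1]
finger_gap: 0.0855
```

Request:
{"api": "send_rows", "payload": {"translation": [[35, 3, 0], [35, 3, 0], [35, 3, 0], [30, 3, 0], [20, 2, 0]], "dr": [[0, 0, 0], [0, 0, 0], [0, 0, 0], [0, 0, 0], [0, 0, 0]]}}

```text
t: 14.45
eef_pos: [0.4614, 0.0151, 0.2159]
tool_rot: [3.13, 0.006, 1.574]
force: [-0.3, -0.4, 0.0]
finger_gap: 0.0856
```

Request:
{"api": "send_rows", "payload": {"translation": [[0, 0, 0], [0, 0, 0], [0, 0, 0], [0, 0, 0], [0, 0, 0]], "dr": [[0, 0, -0.115], [0, 0, -0.12], [0, 0, -0.12], [0, 0, -0.12], [0, 0, -0.12]]}}

```text
t: 14.87
eef_pos: [0.4611, 0.0212, 0.2187]
tool_rot: [3.133, 0.012, 2.19]
force: [0.1, -0.9, -1.1]
finger_gap: 0.0853
```

Request:
{"api": "send_rows", "payload": {"translation": [[0, 0, 0], [0, 0, 0], [0, 0, 0], [0, 0, 0], [0, 0, 0]], "dr": [[0, 0, -0.12], [0, 0, -0.12], [0, 0, -0.12], [0, 0, -0.12], [0, 0, -0.12]]}}

```text
t: 15.28
eef_pos: [0.4607, 0.0214, 0.2215]
tool_rot: [3.141, 0.017, 2.815]
force: [-0.3, -0.1, -0.6]
finger_gap: 0.0851
```

Run:
```python
from ov import *
o=r.get_obs();print(o['eef_pos'],o['tool_rot'],o['force'])
b=snap('top','p8t');a=snap('side','p8s')
B=cv2.imread('pics/p8t.png'); L=[(l,(0,255,0)) for l in cyl((.4355,-.297),.022,.074,.08)]+[(l,(0,0,255)) for l in cyl((.4375,-.299),.016,.08,.13,.005)]
i1=draw('top',B,(320,210,420,280),6,L,''); 
A=cv2.imread('pics/p8s.png'); i2=draw('side',A,(190,110,290,230),5,[],'')
i3=draw('side',A,(305,140,365,200),5,L,'')
cv2.imwrite('pics/p8.png',i1);cv2.imwrite('pics/p8b.png',np.hstack([cv2.resize(i2,(500,600)),cv2.copyMakeBorder(i3,0,300,0,0,0)]))
```

```text
[0.4607179  0.02142476 0.22151041] [3.1407165  0.01650893 2.81450348] [-0.27161604 -0.08819075 -0.56686801]
```

View pics/p8.png

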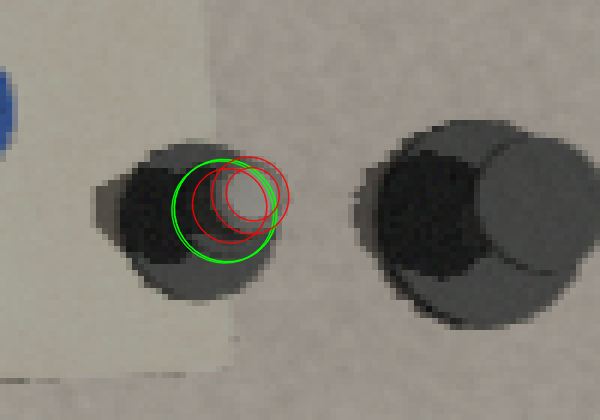

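View pics/p8b.png

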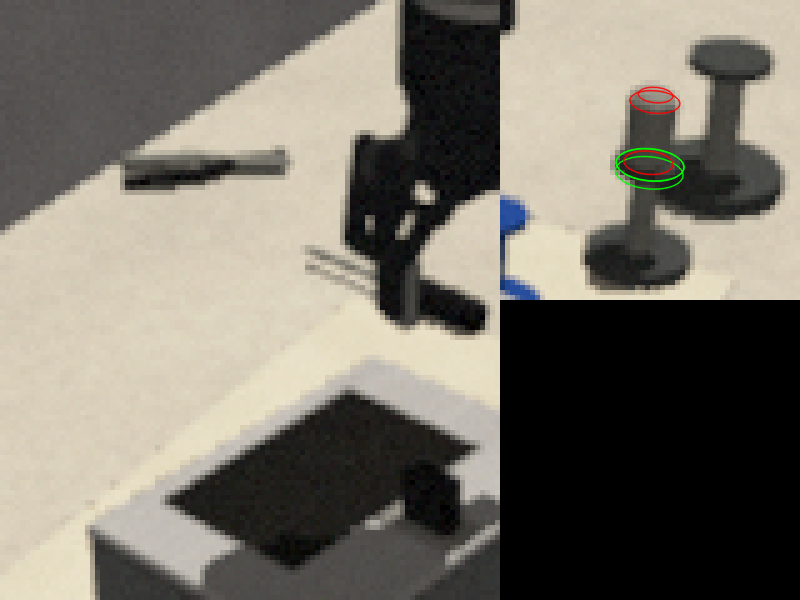

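Run:
```python
from ov import *
for z in (0,.006,.01): print(onz('top',(352.8,246.3),z))
```

```text
[ 0.43782479 -0.30087647  0.        ]
[ 0.43734378 -0.29974573  0.006     ]
[ 0.4370231 -0.2989919  0.01     ]
```

The pedestal's foot, measured from the top view, is centred at (0.437,-0.299), and the master at (0.4375,-0.299). It is well centred. Next I align to the handle.

Request:
{"api": "send_rows", "payload": {"translation": [[-1, 8, 0], [-1, 8, 0], [0, 3, 0], [0, 0, 0], [0, 0, 0]], "dr": [[0, 0.008, -0.08], [0, 0.008, -0.05], [0, 0, 0], [0, 0, 0], [0, 0, 0]]}}

```text
t: 15.8
eef_pos: [0.4678, 0.0394, 0.2229]
tool_rot: [-3.141, 0.001, 2.922]
force: [-1.0, -0.5, -0.3]
finger_gap: 0.0855
```

Request:
{"api": "send_rows", "payload": {"translation": [[0, 0, 0], [0, 0, 10], [0, 0, 15], [0, 0, 15], [0, 0, 10]], "dr": [[0, 0, 0], [0, 0, 0], [0, 0, 0], [0, 0, 0], [0, 0, 0]]}}

```text
t: 16.22
eef_pos: [0.4685, 0.0384, 0.1716]
tool_rot: [3.141, 0.006, 2.912]
force: [-0.3, 0.7, -0.4]
finger_gap: 0.0853
```

Request:
{"api": "send_rows", "payload": {"translation": [[0, 2, 0], [0, 0, 6], [0, 0, 10], [0, 0, 8], [0, 0, 0]], "dr": [[0, 0.006, -0.065], [0, 0, 0], [0, 0, 0], [0, 0, 0], [0, 0, 0]]}}

```text
t: 16.63
eef_pos: [0.4662, 0.0391, 0.141]
tool_rot: [-3.141, -0.004, 2.968]
force: [-1.1, -0.4, -0.1]
finger_gap: 0.0857
```

Run:
```python
from ov import *
o=r.get_obs();print(o['eef_pos'],o['tool_rot'],o['force'])
a=snap('side','p9s')
A=cv2.imread('pics/p9s.png'); i2=draw('side',A,(220,130,320,250),5,[],'')
cv2.imwrite('pics/p9.png',i2)
```

```text
[0.46622121 0.03907254 0.14101253] [-3.14092269 -0.00360497  2.96807749] [-1.14935414 -0.36118104 -0.06118862]
```

View pics/p9.png

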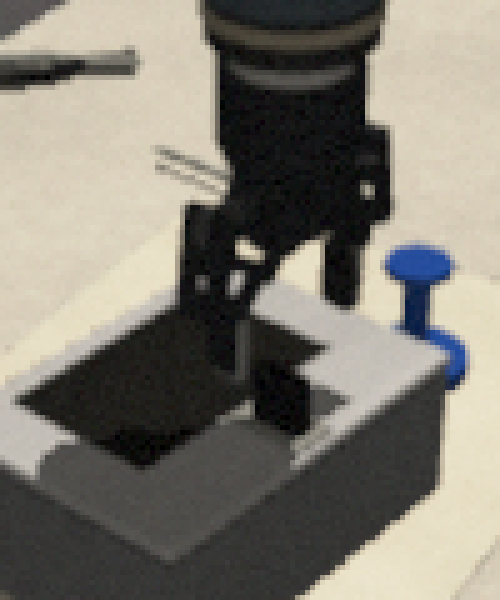

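The fingers straddle the black fin, whose centre is near (282,395) in the crop. I descend and close.

Request:
{"api": "send_rows", "payload": {"translation": [[0, 1, 8], [0, 0, 10], [0, 0, 10], [0, 0, 4], [0, 0, 0]], "dr": [[0, -0.003, -0.008], [0, 0, 0], [0, 0, 0], [0, 0, 0], [0, 0, 0]]}}

```text
t: 17.1
eef_pos: [0.4671, 0.0401, 0.1074]
tool_rot: [-3.141, 0.002, 2.974]
force: [-0.6, -0.2, 0.0]
finger_gap: 0.0855
```

Request:
{"api": "send_rows", "payload": {"translation": [[0, 0, 1], [0, 0, 0], [0, 0, 0], [0, 0, 0], [0, 0, 0]], "dr": [[0, 0, 0], [0, 0, 0], [0, 0, 0], [0, 0, 0], [0, 0, 0]]}}

```text
t: 17.52
eef_pos: [0.4676, 0.0402, 0.107]
tool_rot: [3.141, 0.003, 2.974]
force: [0.6, 0.4, 1.0]
finger_gap: 0.0858
```

Request:
{"api": "send_rows", "payload": {"translation": [[0, 0, 0], [0, 0, 0], [0, 0, 0], [0, 0, 0], [0, 0, 0]], "dr": [[0, 0, 0], [0, 0, 0], [0, 0, 0], [0, 0, 0], [0, 0, 0]], "fingers": 255, "grip_force": 60}}

```text
t: 17.93
eef_pos: [0.4682, 0.0402, 0.1077]
tool_rot: [3.141, 0.005, 2.974]
force: [0.2, 0.6, -1.0]
finger_gap: 0.0253
```

Request:
{"api": "send_rows", "payload": {"translation": [[0, 0, 0], [0, 0, 0], [0, 0, 0], [0, 0, 0], [0, 0, 0]], "dr": [[0, 0, 0], [0, 0, 0], [0, 0, 0], [0, 0, 0], [0, 0, 0]]}}

```text
t: 18.35
eef_pos: [0.4682, 0.0402, 0.1078]
tool_rot: [3.141, 0.005, 2.974]
force: [-0.6, 0.3, 0.9]
finger_gap: 0.0129
```

The handle is gripped at a 12.9 mm gap. I lift along the hinge arc, turning with the lid.

Request:
{"api": "send_rows", "payload": {"translation": [[-0.1, 0, -0.7], [-0.2, 0, -1.4], [-0.2, 0, -1.4], [-0.2, 0, -1.4], [-0.2, 0, -1.4]], "dr": [[0, 0.005, 0], [0, 0.01, 0], [0, 0.01, 0], [0, 0.01, 0], [0, 0.01, 0]]}}

```text
t: 18.77
eef_pos: [0.468, 0.0402, 0.1111]
tool_rot: [3.142, -0.048, 2.974]
force: [4.8, 0.5, -16.8]
finger_gap: 0.0128
```

Request:
{"api": "send_rows", "payload": {"translation": [[-0.2, 0, -1.4], [-0.2, 0, -1.4], [-0.2, 0, -1.4], [-0.2, 0, -1.4], [-0.2, 0, -1.4]], "dr": [[0, 0.01, 0], [0, 0.01, 0], [0, 0.01, 0], [0, 0.01, 0], [0, 0.01, 0]]}}

```text
t: 19.18
eef_pos: [0.4695, 0.0399, 0.1189]
tool_rot: [3.142, -0.104, 2.974]
force: [-0.7, 0.4, -1.8]
finger_gap: 0.0131
```

Request:
{"api": "send_rows", "payload": {"translation": [[-0.3, 0, -1.6], [-0.3, 0, -1.6], [-0.3, 0, -1.6], [-0.3, 0, -1.6], [-0.3, 0, -1.6]], "dr": [[0, 0.008, 0], [0, 0.008, 0], [0, 0.008, 0], [0, 0.008, 0], [0, 0.008, 0]]}}

```text
t: 19.6
eef_pos: [0.472, 0.0395, 0.1273]
tool_rot: [3.141, -0.149, 2.974]
force: [2.6, 0.5, -8.0]
finger_gap: 0.0125
```

Run:
```python
from ov import *
o=r.get_obs();print(o['eef_pos'],o['tool_rot'],o['force'])
a=snap('side','p10s')
A=cv2.imread('pics/p10s.png'); i2=draw('side',A,(200,130,320,270),4,[],'')
cv2.imwrite('pics/p10.png',i2)
```

```text
[0.47198024 0.03952537 0.12732394] [ 3.14136485 -0.14879783  2.97398043] [ 2.57342481  0.54281172 -7.99918969]
```

View pics/p10.png

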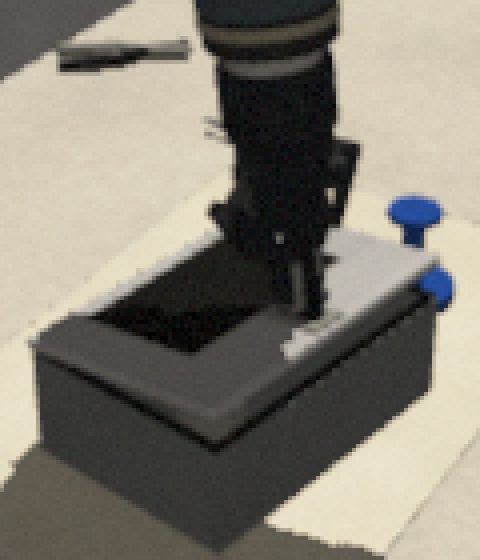

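The lid is open: a dark gap shows along the front at crop (215,430). I continue up to about 0.19 rad.

Request:
{"api": "send_rows", "payload": {"translation": [[-0.3, 0, -1.5], [-0.3, 0, -1.5], [-0.3, 0, -1.5], [-0.2, 0, -1.2], [0, 0, 0]], "dr": [[0, 0.01, 0], [0, 0.01, 0], [0, 0.01, 0], [0, 0.008, 0], [0, 0, 0]]}}

```text
t: 20.07
eef_pos: [0.4738, 0.0392, 0.133]
tool_rot: [3.141, -0.193, 2.974]
force: [-1.2, 1.2, -6.7]
finger_gap: 0.0125
```

Request:
{"api": "send_rows", "payload": {"translation": [[0, 0, 0], [0, 0, 0], [0, 0, 0], [0, 0, 0], [0, 0, 0]], "dr": [[0, 0, 0], [0, 0, 0], [0, 0, 0], [0, 0, 0], [0, 0, 0]]}}

```text
t: 20.48
eef_pos: [0.4738, 0.0392, 0.133]
tool_rot: [3.141, -0.193, 2.974]
force: [0.5, 1.9, -6.4]
finger_gap: 0.0128
```

Run:
```python
from ov import *
o=r.get_obs();print(o['eef_pos'],o['tool_rot'],o['force'],o['finger_gap'])
a=snap('side','p11s');b=snap('top','p11t')
A=cv2.imread('pics/p11s.png'); yaw=-.165
H0=np.array([.467,.0405]); ex=np.array([np.cos(yaw),np.sin(yaw)]); ey=np.array([-ex[1],ex[0]])
hz=H0+.143*ex
L=[]
for th,col in ((.14,(255,0,0)),(.185,(0,255,0)),(.23,(0,0,255))):
    lp=[]
    for s in (-.12,.12):
        x=-.172;z=.013
        X=x*np.cos(th)+z*np.sin(th); Z=-x*np.sin(th)+z*np.cos(th)
        p=hz+X*ex+s*ey; lp.append((p[0],p[1],.085+Z))
    L.append((lp,col))
i2=draw('side',A,(200,170,320,270),6,L,'')
cv2.imwrite('pics/p11.png',i2)
i3=draw('side',A,(300,140,360,200),6,[],''); cv2.imwrite('pics/p11b.png',i3)
o=r.get_obs();print(o['eef_pos'],o['tool_rot'],o['force'],o['joint_vel'])
```

```text
[0.47375399 0.03922659 0.13304269] [ 3.14147263 -0.19325129  2.97396722] [ 0.47822629  1.91003467 -6.41161492] 0.012835699305518694
[0.47374018 0.03922341 0.13303961] [ 3.1414742  -0.19330728  2.97401519] [ 1.06627163  0.51330611 -7.0810689 ] [-0.00022452  0.00226099  0.00081141  0.00088022 -0.0004319  -0.00095717]
```

View pics/p11.png

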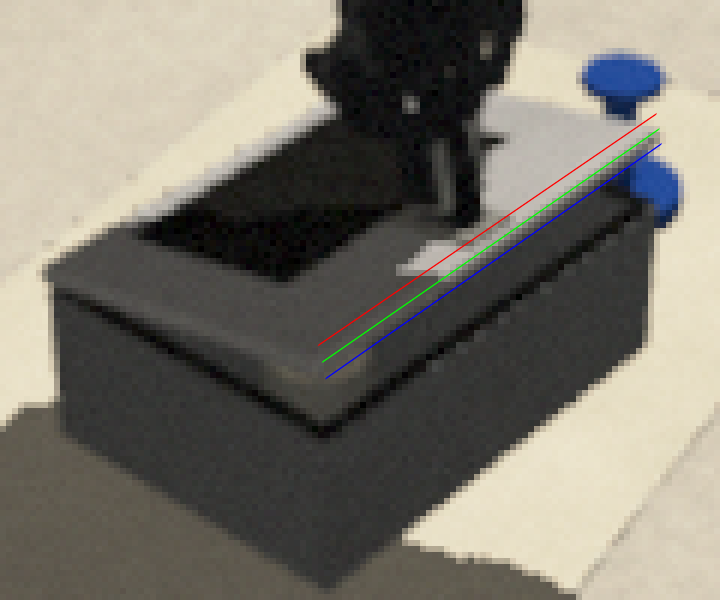

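View pics/p11b.png

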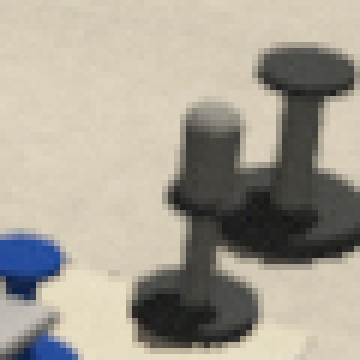

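View pics/p11t.png

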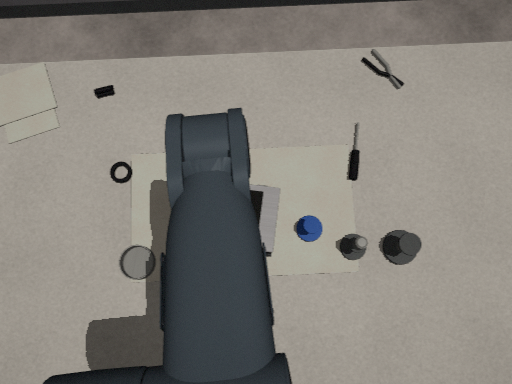

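The front edge of the lid lies on the 0.185 rad overlay line, at crop (658,130) to (322,362). The master stands upright, and the tin (138,263), ring (121,172) and screwdriver (354,165) are unmoved. I hand in.

Run:
```python
from h import *
print(r.job_done()); o=r.get_obs();print(o['t'],o['eef_pos'],o['force'],o['finger_gap'])
```

```text
the job is handed in; nothing more can be done
None
the job is handed in; nothing more can be done
```

I set the steel master on the small grey pedestal and let go of it. Then I lifted the lid by its handle, broke the seal and handed the job in at about 20.6 s, still holding the lid ajar. The hand-in reported no verdict, as expected.

- **Master:** it stands upright on the pad. In the top view its measured centre was within about 1 mm of the pedestal's foot centre. It was untouched in the last pictures.
- **Lid:** the pull peaked at 16.8 N or more before the seal let go. The lid's front edge matched the overlay line for about 0.185 rad, roughly 3 cm up. The arm was still, the gripper was closed on the handle at 12.8 mm, and the force reading was about 7 N, which is the lid's weight.
- **Bystanders:** the tin, screwdriver and spacer ring were at the same pixels as at the start.

**Checks that disagreed:**
- The trained network's first points for the master and the small pedestal's pad were a few pixels off, so I used outline overlays from both cameras instead.
- The slow 1 mm lowering showed no change in force at the pad, so I made one firmer press to confirm contact. It read 38 N vertically, about 42 N in total, held through the gripped master.

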